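# Clamp a pocketknife body with the inner knob of a coaxial pair

## Task

Lay the longer knife body flat in the assembly fixture, along its two side pins, then turn only the small inner knob clockwise until the spring finger holds the body snugly against the pins, and let go. Leave the outer ring at its setting, stop as soon as you feel the finger bear (about 4 N on the body, never more than 8 N), and leave the other things on the bench where they are.

Things in the scene. Friction and masses are not known exactly. Their poses are not given: they have to be found in the camera images.
- long_center (a point): centre (half-way up) of the loose steel knife body to be clamped, a flat bar with round ends, 90 mm long (its y axis), 25 mm wide (its x axis), 12 mm thick (z up), about 90 g; it lies on a 3 mm rubber mat beside a shorter one. Either end may point either way.
- seat (a point): point on the fixture's flat deck (20 mm above the bench) below the centre of a seated knife body; axes are the fixture's: x away from the robot at yaw 0, z up. The seated body lies on the deck with its length along this y and its centre 6 mm above this point.
- pins: three round locating pins on the deck, 8 mm across, 9 mm high; origin on the deck 30 mm from seat towards -x, axes as seat. From seat they stand at (x, y) = (16.5, -30) and (16.5, 30) mm (the side pins, with room between for a gripper finger) and (0, -53) mm (end pin). The body may be let go 2 to 6 mm short of the side pins: the finger slides it home.
- fixture: the steel fixture, base 170 x 200 x 20 mm; origin on the bench 30 mm from seat towards -x, axes as seat. Its spring finger, just above the deck, swings on the inner knob's spindle and pushes the body to +x, 65 mm from the axis. How far open it starts is not measured: 0.55 to 1.4 rad of knob turn bring it to a seated body. Open, it leaves 30 mm free on the body's -x side.
- knob_axis (a point): on the axis of the coaxial pair where the round knurled inner knob (26 mm across, rising 18 mm above this point) leaves the outer ring, 63 mm above the bench; axes as seat. From seat it is 42.5 mm to -x, 65 mm to -y. Clockwise from above closes the finger: 0.18 N m of friction while it moves (little is felt at rest), then 3 N m more per rad once the finger bears (0.06 N m per N on the body). Let go, it holds up to 2.7 N.
- ring_mark (a point): index mark on top of the outer ring (56 mm across, 13 mm high, top 62.5 mm above the bench), 26 mm from the axis: shows the ring's setting, which must stay. The ring turns at a light touch (0.03 N m).
- short_body: the shorter knife body, 60 x 20 x 12 mm steel, lying on the mat beside the long one; a bystander; origin under its centre
- driver: loose screwdriver lying on the bench; a bystander
- oiler: white bottle, 40 mm across, 90 mm tall, standing; a bystander
- brush: loose brush lying on the bench; a bystander
- collar: steel collar 44 mm across, 12 mm tall; a bystander
- weight: steel cylinder 36 mm across, 30 mm tall, standing; a bystander
- long_body: the same knife body; origin under its centre, axes as long_center
There are look-alikes about, which are no part of the job. What is shaped like the long_body but green, orange or yellow is not meant.

How it is judged:
By the outcome, as a careful person would: the job done as asked, in the order asked, and still so for the second after the job is handed in, with the robot touching nothing.
It also fails if it takes over 64 s, if anything falls off the work surface, if the arm or the gripper's body presses on something with over 40 N, if the wrist force passes 120 N, or if a joint passes its speed limit or range.

## Robot

A 6-joint arm with a two-finger parallel gripper is mounted at the origin on the work surface. World frame = base frame: x ahead of the robot, y to its left, z up, the work surface at z = 0. Lengths are in m, angles in rad, forces in N, time in s.
With the tool pointing down it reaches from about 0.375 to 0.9 m from the base axis. Payload 3.1 kg.
Tool frame: the origin (TCP) lies on the centre line of the jaws, within the pads' length; the fingertips stand robot.tip_reach ahead of it and the grasp point (between the pads) lies 8 mm behind it (robot.tip_reach is the distance from the TCP to the fingertips, in m); z points along the fingers, y is the line along which they close (so a half turn about z gives the same grasp; the last joint's range is limited). The gripper opens to 87 mm and grips with 3 to 60 N. Pads are 19 mm wide; open, the fingers measure 117 mm over their backs; the gripper's body (75 mm by 190 mm) begins 51 mm behind the grasp point.
Start: joints at [-1.409, 0.527, 1.433, -0, 1.181, -0.178], TCP at [0.208, -0.589, 0.234] pointing down, gripper open.
Joint ranges: [-3.08, 3.08], [-0.75, 2.2], [0.22, 2.44], [-1.43, 4.57], [0, 2.65], [-2.85, 2.85]. Speed limits (rad/s): [2.79, 2.79, 3.14, 3.14, 3.14, 3.14].

## Interface

Orientations are given as a unit quaternion [x, y, z, w].
In Python, from rig import robot gives the robot as it stands.
- The arm moves only by the tool jog_arm, never from a script. Its argument "motion" is one flat list of numbers, 7 for each row, row after row: the shift along the tool's x, y, z scaled (see below), then the turn, a rotation vector about the tool's x, y, z scaled (see below), then the gripper's target within -1 to 1 (shut at 1, half-way at 0, fully open at -1). In form: [x, y, z, rx, ry, rz, hand, x, y, z, rx, ry, rz, hand, ...]. A call has 1 to 12 rows; each row shifts and turns the commanded pose from where the row before left it, along the tool's axes as they then stand; what a row does not reach is not made up. The controller multiplies each number of a shift by 4 cm and each number of a turn by 4 degrees. A row lasts 1/8 s, in which the tool goes at most 62.5 mm and 10.7 degrees, less where a joint would pass 70% of its speed; a pose out of reach is approached as far as the arm can. A call with a number of a shift or a turn outside -1 to 1 is refused whole. A call with a gripper value outside its range is refused whole. The fingers move at their own pace and stop on an object; "grip_force" is the grip in N (left out, the last holds). Time passes only in rows, so rows that do not move let the fingers close. It gives the time, the measured TCP pose, the force, the opening and the grip force at its end, in the units of the state.
- robot.get_obs(): the state, without advancing time (a new reading comes with each control period).
- robot.camera(name): name is "side" or "top" or "wrist"; returns the picture (384x512x3 uint8, blue, green, red); there is no depth.
- robot.calibration(name): a dict with "fx", "fy", "cx", "cy" (pixels), "R" (3x3) and "t" (3): a world point X has camera coordinates R X + t; the wrist camera has in their place "T_tool_cam" (4x4, takes a point from camera to tool coordinates, whose origin is the TCP and whose axes are the flange's). Camera axes: x right, y down, z forward; pixel columns grow to the right and rows downward; lengths in m; the calibration is good to about 2 mm. A picture is of the moment at which its call begins: read the wrist's pose just before it. calibration takes no time and is no camera call.
- robot.hand_in(): hands the job in; it is judged then, once.
The state is a dict: "time": time; "q": joint angles; "joint_velocities": joint speeds; "joint_torque": joint torques, N m; "position": TCP position; "tool_rot": TCP orientation; "ft_force": force on the tool from outside, world axes, zero at the start; "moment": the same for the moment, N m; "grip_width": finger opening in m; "grip_force": force on a finger pad.
Only numpy, scipy, OpenCV 4.12 (cv2) and the standard library are available. Lean on these libraries where they do the work, as an engineer would, in place of code of your own. Each camera call takes 0.05 s, during which the arm holds its last target. There are 200 camera calls.

## Working session

There is one attempt and no reset: what is moved stays moved. The work goes in short steps, Python scripts to look and compute and a tool call to move; the robot and the scene stay as the last step left them, time stands still between calls to the robot, and variables do not carry over. Pictures are saved under pics/ and viewed, at most 10 in all, crops included, and the job is handed in when it is done.

Besides the shell and the picture viewer there is one more tool, called after "Call:" as name(argument=value, ...) on one line, values as JSON. jog_arm: Moves the arm, as the interface text tells. Shifts and turns lie within -1 to 1; 1 stands for 4 cm of shift or 4 degrees of turn. Its arguments: {"type":"object","properties":{"motion":{"type":"array","items":{"type":"number"}},"grip_force":{"type":"number"}},"required":["motion"]}

```bash
ls; mkdir -p pics; python3 - <<'E'
from rig import robot
import cv2,numpy as np
print(robot.get_obs(), robot.tip_reach)
for n in("top","side","wrist"):
    im=robot.camera(n); cv2.imwrite(f"pics/{n}0.png",im)
    c=robot.calibration(n); print(n,{k:np.round(v,4).tolist() for k,v in c.items()})
E
```

```text
pics
{'time': 0.0, 'q': array([-1.40946651e+00,  5.28480702e-01,  1.43387997e+00, -5.68115719e-05,
        1.18140113e+00, -1.78484987e-01]), 'joint_velocities': array([ 6.09042069e-04,  1.77100904e-03,  6.06382390e-05, -1.04171771e-03,
        3.70139426e-04,  9.06294229e-04]), 'joint_torque': array([ 1.05116083e-03, -4.40034592e+01, -1.76592243e+01,  6.33698283e-02,
        5.82089857e-02, -1.53938836e-04]), 'position': array([ 0.20822736, -0.58854749,  0.23256979]), 'tool_rot': array([ 9.85598020e-01,  1.69101642e-01, -1.69636992e-05, -1.08476030e-03]), 'ft_force': array([-0.27739887, -0.95641464, -0.05184849]), 'moment': array([ 0.04321866, -0.01821907,  0.02064765]), 'grip_force': 0.0, 'grip_width': 0.08671873380982206} 0.011
top {'fx': 366.3462, 'fy': 366.3462, 'cx': 253.7969, 'cy': 184.2932, 'R': [[0.0092, -0.9997, 0.024], [-0.9832, -0.0135, -0.1818], [0.182, -0.022, -0.983]], 't': [0.0381, 0.5331, 0.9294]}
side {'fx': 356.1386, 'fy': 356.1386, 'cx': 256.4839, 'cy': 188.1376, 'R': [[-0.6907, -0.7229, 0.0176], [-0.4393, 0.4001, -0.8043], [0.5744, -0.5632, -0.594]], 't': [0.3762, 0.2733, 0.7003]}
wrist {'fx': 335.4262, 'fy': 335.4262, 'cx': 255.3926, 'cy': 194.6636, 'T_tool_cam': [[-0.0002, -0.9638, -0.2667, 0.0727], [1.0, -0.0, -0.0006, -0.0], [0.0005, -0.2667, 0.9638, -0.1512], [0.0, 0.0, 0.0, 1.0]]}
```

View pics/top0.png

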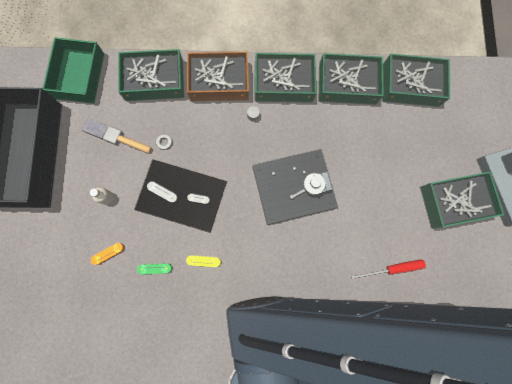

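View pics/side0.png

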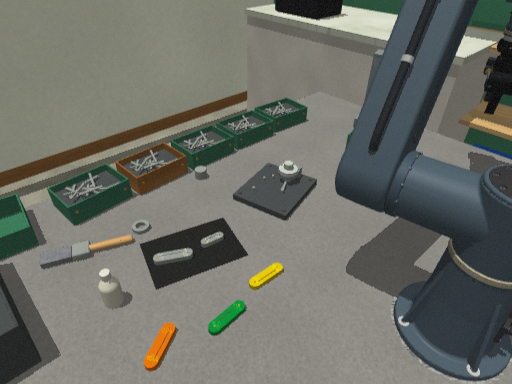

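The top view shows the long body at about (161,191) on the mat and the fixture at about (296,187), with the knob at (315,183). Next I'll enlarge these areas.

```bash
cat > h.py <<'E'
import numpy as np,cv2
from rig import robot
from scipy.spatial.transform import Rotation as Ro
def ray(name,px,obs=None):
    c=robot.calibration(name)
    d=np.array([(px[0]-c["cx"])/c["fx"],(px[1]-c["cy"])/c["fy"],1.])
    if name=="wrist":
        T=np.array(c["T_tool_cam"]);R=Ro.from_quat(obs["tool_rot"]).as_matrix()
        o=obs["position"]+R@T[:3,3]; d=R@T[:3,:3]@d
    else:
        R=np.array(c["R"]); o=-R.T@np.array(c["t"]); d=R.T@d
    return o,d/np.linalg.norm(d)
def plane(r,z):
    o,d=r; return o+d*(z-o[2])/d[2]
def tri(rs):
    A=sum(np.eye(3)-np.outer(d,d) for o,d in rs); b=sum((np.eye(3)-np.outer(d,d))@o for o,d in rs)
    return np.linalg.solve(A,b)
E
python3 - <<'E'
from h import *
t=cv2.imread("pics/top0.png");s=cv2.imread("pics/side0.png")
f=lambda im,x,y,w,h:cv2.resize(im[y:y+h,x:x+w],(400,300),interpolation=cv2.INTER_CUBIC)
a=np.vstack([np.hstack([f(t,248,145,100,75),f(t,132,155,100,75)]),np.hstack([f(s,228,150,100,75),f(s,140,215,100,75)])])
cv2.imwrite("pics/crops.png",a)
for p,z in [((161,191),.015),((296,187),.02),((315,183),.08),((199,198),.015)]: print(plane(ray("top",p),z))
print(tri([ray("top",(161,191)),ray("side",(173,256))]))
E
```

```text
[0.51668571 0.29720977 0.015     ]
[ 0.53190604 -0.07264157  0.02      ]
[ 0.53236362 -0.11380549  0.08      ]
[0.49867534 0.19290953 0.015     ]
[0.51614064 0.29682923 0.01093432]
```

View pics/crops.png

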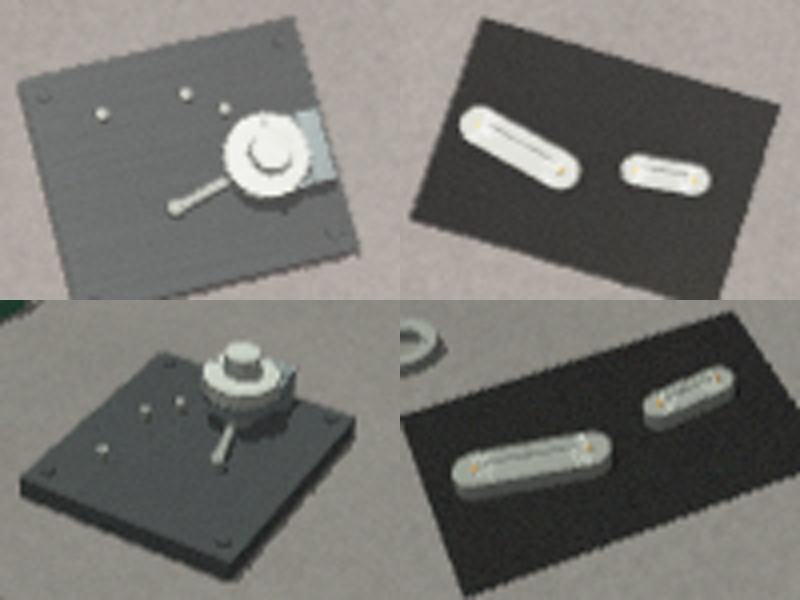

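Crops: the pin tops in the top crop are at (102,114), (186,95) and (225,107). The knob top is at about (271,154). The long body's dots are at (479,124) and (560,172), and the open finger tip is at (176,208).

```bash
python3 - <<'E'
from h import *
def tp(x,y,X=248,Y=145): return (X+(x+.5)/4-.5,Y+(y+.5)/4-.5)
tops=[tp(102,113),tp(186,94),tp(225,106)]; sides=[tp(102,148,228,150),tp(145,110,228,150),tp(180,102,228,150)]
for a,b in zip(tops,sides): print("pin tri",tri([ray("top",a),ray("side",b)]),plane(ray("top",a),.029),plane(ray("side",b),.029))
P=np.array([(plane(ray("top",a),.029)+plane(ray("side",b),.029))[:2]/2 for a,b in zip(tops,sides)])
L=np.array([[.0165,.03],[.0165,-.03],[0,-.053]])
Lc=L-L.mean(0);Pc=P-P.mean(0)
yaw=np.arctan2((Lc[:,0]*Pc[:,1]-Lc[:,1]*Pc[:,0]).sum(),(Lc*Pc).sum());c,s=np.cos(yaw),np.sin(yaw);R=np.array([[c,-s],[s,c]])
seat=P.mean(0)-R@L.mean(0);print("yaw",np.degrees(yaw),"seat",seat,"res",(P-(L@R.T+seat))*1e3)
k=seat+R@[-.0425,-.065];print("knob pred",k, "meas",plane(ray("top",tp(271,152)),.081),plane(ray("side",tp(243,50,228,150)),.081))
print(tri([ray("top",tp(271,152)),ray("side",tp(243,50,228,150))]))
a=[tp(79,124,132,155),tp(160,172,132,155)];b=[tp(73,168,140,215),tp(189,148,140,215)]
for x,y in zip(a,b): print("dot",tri([ray("top",x),ray("side",y)]),plane(ray("top",x),.015),plane(ray("side",y),.015))
E
```

```text
pin tri [ 0.56853519 -0.00882969  0.03020625] [ 0.56879087 -0.00892803  0.029     ] [ 0.5697339  -0.00996384  0.029     ]
pin tri [ 0.58326869 -0.06675701  0.02855034] [ 0.58300388 -0.06682762  0.029     ] [ 0.58298933 -0.06617511  0.029     ]
pin tri [ 0.57482353 -0.09423389  0.02751052] [ 0.57493948 -0.09363022  0.029     ] [ 0.5728654  -0.09294598  0.029     ]
yaw 14.315638699023713 seat [ 0.56036039 -0.04201361] res [[ 0.33225354 -0.58061464]
 [-0.76933605  0.50084576]
 [ 0.43708251  0.07976889]]
knob pred [ 0.53525222 -0.11550395] meas [ 0.53317511 -0.11460938  0.081     ] [ 0.53709005 -0.11799674  0.081     ]
[ 0.53281348 -0.11357662  0.08481463]
dot [0.53125761 0.32417947 0.01638089] [0.53126213 0.324259   0.015     ] [0.53282293 0.3238674  0.015     ]
dot [0.4986961  0.26721231 0.01715849] [0.49875849 0.26738382 0.015     ] [0.50084548 0.26639942 0.015     ]
```

Call:
jog_arm(motion=[0.5,0,0,0,0,-1,-1,0.5,0,0,0,0,-1,-1,0.5,0,0,0,0,-1,-1,0.5,0,0,0,0,-1,-1,0.5,0,0,0,0,-1,-1,0,0,0,0,0,-1,-1,0,0,0,0,0,-1,-1,0,0,0,0,0,-1,-1,0,0,0,0,0,-1,-1,0,0,0,0,0,-1,-1,0,0,0,0,0,-0.25,-1])

```text
time: 1.52
position: [0.2966, -0.5431, 0.2332]
tool_rot: [0.864, 0.504, 0.0, -0.0]
ft_force: [0.6, 1.0, 0.6]
grip_width: 0.0869
grip_force: 0.0
```

Call:
jog_arm(motion=[1,0,0,0,0,0,-1,1,0,0,0,0,0,-1,1,0,0,0,0,0,-1,1,0,0,0,0,0,-1,1,0,0,0,0,0,-1,1,0,0,0,0,0,-1,1,0,0,0,0,0,-1,1,0,0,0,0,0,-1,1,0,0,0,0,0,-1,1,0,0,0,0,0,-1,1,0,0,0,0,0,-1])

```text
time: 2.9
position: [0.514, -0.1593, 0.2335]
tool_rot: [0.864, 0.503, 0.0, 0.0]
ft_force: [0.3, -0.7, -0.1]
grip_width: 0.0872
grip_force: 0.0
```

```bash
cat >> h.py <<'E'
def togo(x,y,z,ang):
    "units left to target TCP and tool-y world angle (deg)"
    o=robot.get_obs();R=Ro.from_quat(o["tool_rot"]).as_matrix()
    a=np.degrees(np.arctan2(R[1,1],R[0,1]))
    print("t",round(o["time"],2),"p",o["position"].round(4),"yang",round(a,2),"tilt",R[:,2].round(4),"q",o["q"].round(2))
    r=(a-ang+180)%360-180
    Rt=Ro.from_euler("z",-r,degrees=True).as_matrix()@R
    v=(np.array([x,y,z])-o["position"])
    print("now-frame units",(R.T@v/.04).round(3),"after-turn units",(Rt.T@v/.04).round(3),"rz",round(r/4,3),"ft",o["ft_force"].round(2),"m",o["moment"].round(3),"w",round(o["grip_width"],4))
E
python3 -c "
from h import *
togo(.516,.2955,.12,-29.5)"
```

```text
t 2.9 p [ 0.514  -0.1593  0.2335] yang -29.58 tilt [ 0.  0. -1.] q [-0.51  0.41  1.65  0.    1.08  0.01]
now-frame units [ 9.912 -5.569  2.838] after-turn units [ 9.92  -5.556  2.838] rz -0.019 ft [ 0.34 -0.69 -0.07] m [ 0.012 -0.059  0.032] w 0.0872
```

Call:
jog_arm(motion=[1,-0.5,0,0,0,0,-1,1,-0.5,0,0,0,0,-1,1,-0.6,0.2,0,0,0,-1,1,-0.6,0.2,0,0,0,-1,1,-0.6,0.2,0,0,0,-1,1,-0.6,0.3,0,0,0,-1,1,-0.6,0.3,0,0,0,-1,1,-0.6,0.3,0,0,0,-1,1,-0.5,0.4,0,0,0,-1,0.9,-0.45,0.4,0,0,0,-1,0,0,0,0,0,0,-1])

```text
time: 4.28
position: [0.5145, 0.2958, 0.1401]
tool_rot: [0.863, 0.505, -0.001, -0.0]
ft_force: [-0.2, -0.8, -0.5]
grip_width: 0.0869
grip_force: 0.0
```

```bash
python3 -c "
from h import *
togo(.516,.2955,.016,-29.5)
o=robot.get_obs();im=robot.camera('wrist');cv2.imwrite('pics/w1.png',im)
np.save('w1.npy',np.r_[o['position'],o['tool_rot']])"
```

```text
t 4.28 p [0.5145 0.2958 0.1401] yang -29.34 tilt [-1.9e-03 -3.0e-04 -1.0e+00] q [0.33 0.61 1.6  0.   0.94 0.85]
now-frame units [0.015 0.041 3.103] after-turn units [0.016 0.041 3.103] rz 0.04 ft [-0.16 -0.76 -0.49] m [-0.108 -0.093  0.034] w 0.0869
```

View pics/w1.png

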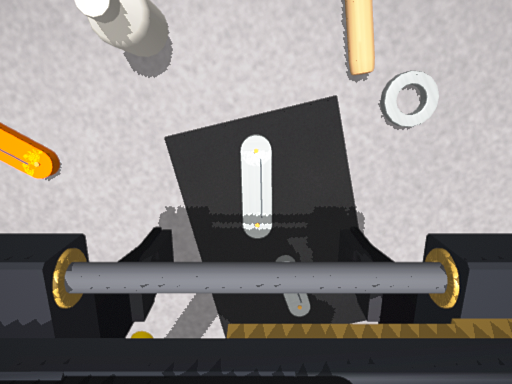

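The wrist view shows the body upright in the image. Its dots are at about (256,152) and (257,226), its sides at columns 242 and 272, and the short body is clear at (293,290).

```bash
python3 -c "
from h import *
a=np.load('w1.npy');o=dict(position=a[:3],tool_rot=a[3:])
p=plane(ray('wrist',(256,152),o),.015);q=plane(ray('wrist',(257,226),o),.015)
e=plane(ray('wrist',(256,136.5),o),.015);f=plane(ray('wrist',(257.5,238),o),.015)
print(p,q,(p+q)/2,'yaw',np.degrees(np.arctan2(*(p-q)[1::-1])),np.linalg.norm(p-q));print(e,f,(e+f)/2,np.linalg.norm(e-f))
"
```

```text
[0.53065782 0.32437712 0.015     ] [0.49954514 0.26719195 0.015     ] [0.51510148 0.29578453 0.015     ] yaw 61.450757634188655 0.0651010150180774
[0.53686292 0.33542473 0.015     ] [0.49438846 0.25708732 0.015     ] [0.51562569 0.29625603 0.015     ] 0.08911133292660675
```

Call:
jog_arm(motion=[0.08,0.02,0.6,0,0,0,-1,0,0,0.8,0,0,0,-1,0,0,0.8,0,0,0,-1,0,0,0.6,0,0,0,-1,0,0,0.3,0,0,0,-1,0,0,0,0,0,0,-1,0,0,0,0,0,0,-1])

```text
time: 5.2
position: [0.5187, 0.2958, 0.0187]
tool_rot: [0.864, 0.503, 0.001, 0.0]
ft_force: [-0.4, -0.4, -1.2]
grip_width: 0.0865
grip_force: 0.0
```

Call:
jog_arm(motion=[0,0,0,0,0,0,1,0,0,0,0,0,0,1,0,0,0,0,0,0,1,0,0,0,0,0,0,1,0,0,0,0,0,0,1,0,0,0,0,0,0,1,0,0,0,0,0,0,1,0,0,0,0,0,0,1], grip_force=30)

```text
time: 6.2
position: [0.5177, 0.2959, 0.0175]
tool_rot: [0.864, 0.504, -0.0, -0.0]
ft_force: [-0.3, 1.1, -0.3]
grip_width: 0.0244
grip_force: 30.0
```

Call:
jog_arm(motion=[0,0,-0.4,0,0,0,1,0,0,-0.8,0,0,0,1,0,0,-0.8,0,0,-1,1,0,0,-0.8,0,0,-1,1,0,0,-0.4,0,0,-1,1,0,0,0,0,0,-1,1,0,0,0,0,0,-1,1,0,0,0,0,0,-1,1,0,0,0,0,0,-1,1,0,0,0,0,0,-1,1,0,0,0,0,0,-1,1,0,0,0,0,0,-1,1])

```text
time: 7.7
position: [0.5178, 0.2959, 0.1466]
tool_rot: [0.639, 0.769, 0.0, 0.0]
ft_force: [0.8, -0.2, -0.6]
grip_width: 0.0245
grip_force: 30.0
```

Call:
jog_arm(motion=[0,0,0,0,0,-0.9,1,0,0,0,0,0,0,1])

```text
time: 7.95
position: [0.5179, 0.2959, 0.1465]
tool_rot: [0.615, 0.788, 0.0, 0.0]
ft_force: [0.8, -0.0, 0.0]
grip_width: 0.0247
grip_force: 30.0
```

```bash
python3 -c "
from h import *
togo(.5563,-.042,.14,14.3)"
```

```text
t 7.95 p [0.5179 0.2959 0.1465] yang 14.03 tilt [ 9.e-04  3.e-04 -1.e+00] q [ 0.33  0.6   1.59 -0.    0.96  0.09]
now-frame units [-8.427 -1.115  0.16 ] after-turn units [-8.422 -1.156  0.16 ] rz -0.068 ft [ 0.81 -0.02  0.03] m [ 0.004 -0.121 -0.015] w 0.0247
```

Call:
jog_arm(motion=[-1,-0.1,0,0,0,-0.07,1,-1,-0.2,0,0,0,0,1,-1,-0.2,0,0,0,0,1,-1,-0.2,0,0,0,0,1,-1,-0.2,0,0,0,0,1,-1,-0.2,0,0,0,0,1,-0.4,0,0,0,0,0,1,0,0,0,0,0,0,1])

```text
time: 8.95
position: [0.5391, 0.0363, 0.146]
tool_rot: [0.614, 0.789, 0.0, 0.0]
ft_force: [0.5, -0.1, -0.8]
grip_width: 0.0239
grip_force: 30.0
```

```bash
python3 -c "
from h import *
o=robot.get_obs();im=robot.camera('wrist');cv2.imwrite('pics/w2.png',im)
np.save('w2.npy',np.r_[o['position'],o['tool_rot']]);togo(.5563,-.042,.14,14.3)"
```

```text
t 9.0 p [0.5385 0.0373 0.1458] yang 14.28 tilt [ 2.e-04  6.e-04 -1.e+00] q [-0.14  0.54  1.73  0.    0.87 -0.39]
now-frame units [-2.031 -0.059  0.143] after-turn units [-2.031 -0.06   0.143] rz -0.005 ft [-0.72 -0.06 -0.23] m [ 0.003 -0.115  0.04 ] w 0.0249
```

Call:
jog_arm(motion=[-1,0,0,0,0,0,1,-1,0,0,0,0,0,1,0,0,0,0,0,0,1])

```text
time: 9.38
position: [0.5596, -0.0413, 0.1457]
tool_rot: [0.614, 0.789, 0.0, 0.001]
ft_force: [0.5, 1.0, -0.3]
grip_width: 0.0247
grip_force: 30.0
```

```bash
python3 -c "
from h import *
o=robot.get_obs();im=robot.camera('wrist');cv2.imwrite('pics/w3.png',im)
np.save('w3.npy',np.r_[o['position'],o['tool_rot']]);togo(.5563,-.042,.14,14.3)
a=cv2.imread('pics/w2.png')
cv2.imwrite('pics/w23.png',np.vstack([cv2.resize(i[100:300,100:400],(780,520),interpolation=cv2.INTER_CUBIC)[:300 if k else 300] for k,i in enumerate([a,im])]))"
```

```text
t 9.43 p [ 0.5584 -0.0399  0.1455] yang 14.31 tilt [-2.e-04  7.e-04 -1.e+00] q [-0.27  0.56  1.68  0.    0.9  -0.52]
now-frame units [-0.038 -0.065  0.137] after-turn units [-0.038 -0.065  0.137] rz 0.003 ft [ 0.56  0.85 -0.53] m [-0.005 -0.08  -0.024] w 0.0242
```

View pics/w2.png

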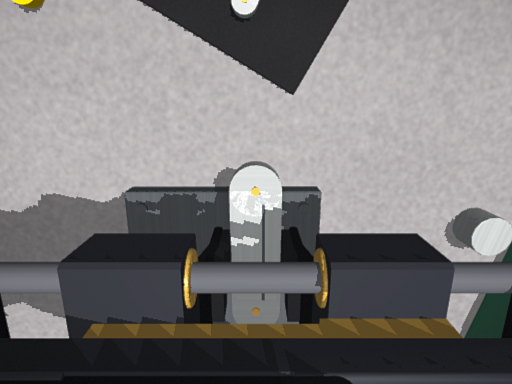

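View pics/w3.png

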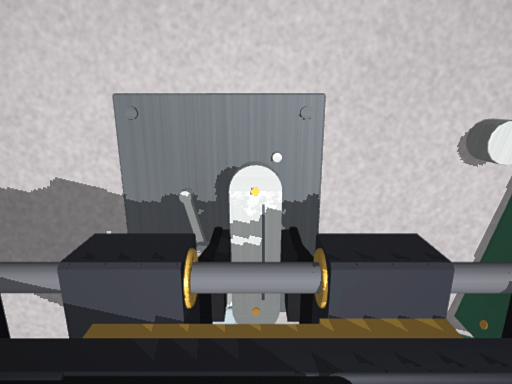

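Wrist view w3 shows the +y side pin top at (277,158), the fixture's far deck corners at (113,94) and (325,95), and the spring finger tip at (186,195). The body hangs straight.

```bash
python3 -c "
from h import *
a=np.load('w3.npy');o=dict(position=a[:3],tool_rot=a[3:])
r=lambda p,z:plane(ray('wrist',p,o),z)[:2]
P=np.array([r((277,157),.029),r((113,93.5),.02),r((325,94.5),.02)])
L=np.array([[.0165,.03],[-.115,.1],[.055,.1]])
Lc=L-L.mean(0);Pc=P-P.mean(0)
yaw=np.arctan2((Lc[:,0]*Pc[:,1]-Lc[:,1]*Pc[:,0]).sum(),(Lc*Pc).sum());c,s=np.cos(yaw),np.sin(yaw);R=np.array([[c,-s],[s,c]])
seat=P.mean(0)-R@L.mean(0);print(P,'yaw',np.degrees(yaw),seat,((P-L@R.T-seat)@R*1e3).round(1))
print('seat from pin', P[0]-R@L[0])
f=r((186,195),.03);print('finger tip in seat frame',(f-[.5604,-.042])@R)
for h in((255,190),(256,312)): print('dot in seat frame',(r(h,o['position'][2]-.0025)-[.5604,-.042])@R)
print('tcp',(a[:2]-[.5604,-.042])@R)
"
```

```text
[[ 0.56900081 -0.00776608]
 [ 0.43108066  0.00784275]
 [ 0.59368148  0.04837029]] yaw 16.087708189714526 [ 0.56643146 -0.05349723] [[-1.4 13.2]
 [ 1.9 -3.6]
 [-0.6 -9.7]]
seat from pin [ 0.56146022 -0.04116353]
finger tip in seat frame [-0.05788542  0.00152527]
dot in seat frame [5.29312768e-05 3.36566963e-02]
dot in seat frame [-0.00156878 -0.03273581]
tcp [-0.0005718   0.00086904]
```

Call:
jog_arm(motion=[-0.05,-0.05,0,0,0,0,1,0,0,0.6,0,0,0,1,0,0,0.7,0,0,0,1,0,0,0.6,0,0,0,1,0,0,0.4,0,0,0,1,0,0,0.2,0,0,0,1,0,0,0,0,0,0,1,0,0,0,0,0,0,1])

```text
time: 10.42
position: [0.5574, -0.0431, 0.0463]
tool_rot: [0.613, 0.79, 0.0, 0.001]
ft_force: [0.5, 0.0, -0.0]
grip_width: 0.0247
grip_force: 30.0
```

```bash
python3 -c "
from h import *
togo(.557,-.0422,.0345,14.2)"
```

```text
t 10.43 p [ 0.5574 -0.0431  0.0463] yang 14.36 tilt [ 1.5e-03 -4.0e-04 -1.0e+00] q [-0.28  0.72  1.74  0.    0.68 -0.53]
now-frame units [ 0.024 -0.005  0.295] after-turn units [ 0.024 -0.005  0.295] rz 0.039 ft [ 0.52  0.05 -0.  ] m [ 0.059 -0.125  0.042] w 0.0247
```

Call:
jog_arm(motion=[0.02,0,0.15,0,0,0.04,1,0,0,0.1,0,0,0,1,0,0,0,0,0,0,1])

```text
time: 10.8
position: [0.5563, -0.0422, 0.0352]
tool_rot: [0.614, 0.789, -0.0, -0.0]
ft_force: [-0.5, -0.5, -1.4]
grip_width: 0.0242
grip_force: 30.0
```

Call:
jog_arm(motion=[0,0,0.03,0,0,0,1,0,0,0,0,0,0,1])

```text
time: 11.05
position: [0.5567, -0.0423, 0.0345]
tool_rot: [0.614, 0.789, 0.0, 0.0]
ft_force: [-0.2, -1.3, 0.3]
grip_width: 0.0245
grip_force: 30.0
```

Call:
jog_arm(motion=[0,0,0.03,0,0,0,1,0,0,0,0,0,0,1])

```text
time: 11.3
position: [0.5567, -0.0423, 0.0344]
tool_rot: [0.614, 0.789, 0.0, 0.0]
ft_force: [-2.1, 1.0, 9.5]
grip_width: 0.0245
grip_force: 30.0
```

Call:
jog_arm(motion=[0,0,0.03,0,0,0,1,0,0,0,0,0,0,1])

```text
time: 11.55
position: [0.5567, -0.0423, 0.0344]
tool_rot: [0.614, 0.789, 0.0, 0.0]
ft_force: [-3.6, 1.1, 16.9]
grip_width: 0.0246
grip_force: 30.0
```

Call:
jog_arm(motion=[0,0,-0.05,0,0,0,1,0,0,0,0,0,0,1,0,0,0,0,0,0,0.15,0,0,0,0,0,0,0.15,0,0,0,0,0,0,0.15,0,0,0,0,0,0,0.15])

```text
time: 12.3
position: [0.5565, -0.0422, 0.0337]
tool_rot: [0.614, 0.789, -0.0, -0.0]
ft_force: [-0.9, 0.1, 0.0]
grip_width: 0.0366
grip_force: 0.0
```

Call:
jog_arm(motion=[0,0,-0.2,0,0,0,0.15,0,0,-0.5,0,0,0,0.15,0,0,-0.8,0,0,0,0.15,0,0,-0.8,0,0,0,0.15,0,0,-0.8,0,0,0,0.15,0,0,0,0,0,0,0])

```text
time: 13.05
position: [0.5585, -0.0427, 0.161]
tool_rot: [0.614, 0.789, 0.001, 0.003]
ft_force: [-0.9, 0.8, -0.6]
grip_width: 0.0407
grip_force: 0.0
```

```bash
python3 -c "
from h import *
togo(.5355,-.115,.16,14.2)
o=robot.get_obs();im=robot.camera('wrist');cv2.imwrite('pics/w4.png',im)
np.save('w4.npy',np.r_[o['position'],o['tool_rot']])
im=robot.camera('top');cv2.imwrite('pics/t4.png',cv2.resize(im[145:220,248:348],(800,600),interpolation=cv2.INTER_CUBIC))"
```

```text
t 13.05 p [ 0.5585 -0.0427  0.161 ] yang 14.2 tilt [ 0.0065 -0.0018 -1.    ] q [-0.28  0.54  1.67  0.    0.93 -0.52]
now-frame units [-1.612 -1.     0.025] after-turn units [-1.612 -1.     0.025] rz -0.001 ft [-0.93  0.78 -0.56] m [-0.013 -0.142  0.009] w 0.0407
```

View pics/w4.png

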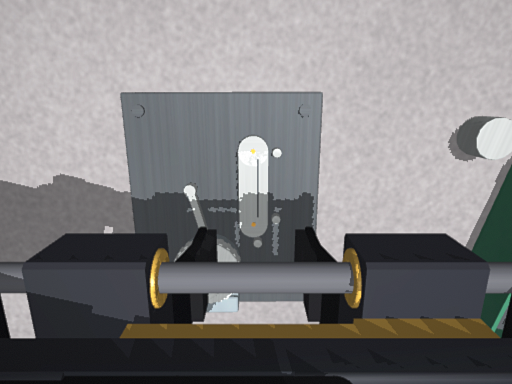

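The body lies beside the pins: its right side is at column 269 and the pin centres are at column 277, a gap of about 3–4 mm. Now I'll move over the knob.

Call:
jog_arm(motion=[-0.4,-0.25,0,0,0,0,-1,-0.6,-0.4,0,0,0,0,-1,-0.6,-0.35,0,0,0,0,-1,0,0,0,0,0,0,-1,0,0,0,0,0,0,-1])

```text
time: 13.78
position: [0.5329, -0.1142, 0.1572]
tool_rot: [0.615, 0.789, -0.0, -0.001]
ft_force: [0.1, -0.0, 0.1]
grip_width: 0.0834
grip_force: 0.0
```

```bash
python3 -c "
from h import *
togo(.5355,-.115,.16,14.2)
o=robot.get_obs();im=robot.camera('wrist')
np.save('w5.npy',np.r_[o['position'],o['tool_rot']])
cv2.imwrite('pics/w5.png',cv2.resize(im[100:280,136:376],(800,600),interpolation=cv2.INTER_CUBIC))"
```

```text
t 13.78 p [ 0.5329 -0.1142  0.1572] yang 14.12 tilt [-0.0016  0.001  -1.    ] q [-0.42  0.53  1.71  0.    0.91 -0.66]
now-frame units [-0.034  0.059 -0.071] after-turn units [-0.034  0.059 -0.071] rz -0.019 ft [ 0.08 -0.04  0.09] m [-0.024 -0.095  0.017] w 0.0834
```

View pics/w5.png

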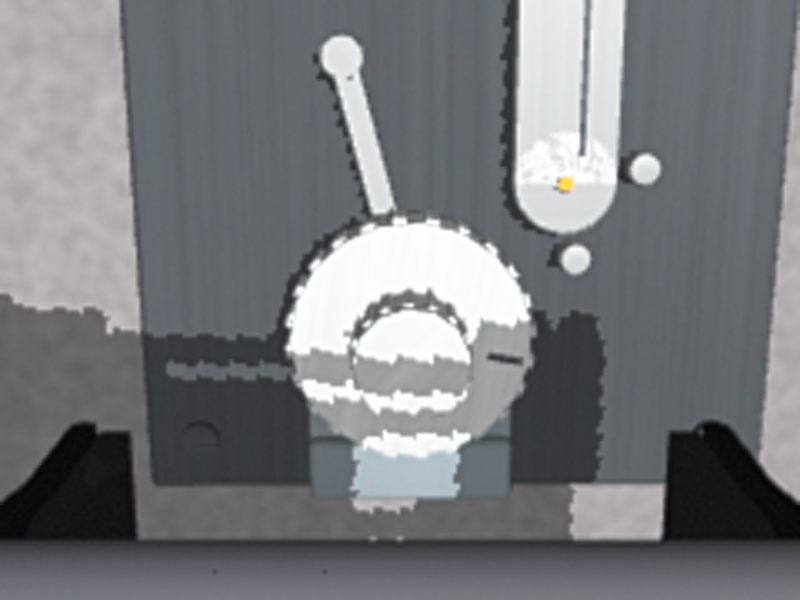

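The knob top disc is centred at about crop (412,365). The ring is centred at about (410,337) with its mark at (505,358). The body and pins look right.

```bash
python3 -c "
from h import *
a=np.load('w5.npy');o=dict(position=a[:3],tool_rot=a[3:])
r=lambda p,z:plane(ray('wrist',(136+(p[0]+.5)/3.3333-.5,100+(p[1]+.5)/3.3333-.5),o),z)
for n,p,z in [('knob',(412,365),.081),('knobL',(352,362),.081),('knobR',(472,362),.081),('knobfar',(412,307),.081),('ring',(410,337),.0625),('ringfar',(410,218),.0625),('mark',(505,358),.0625),('pin+?',(645,168),.029),('endpin',(576,258),.029)]: print(n,r(p,z).round(4))
R=Ro.from_euler('z',14.2,degrees=True).as_matrix()[:2,:2]
print('seat via pins',r((645,168),.029)[:2]-R@[.0165,-.03],r((576,258),.029)[:2]-R@[0,-.053])
print('axis from far edges', r((412,307),.081)[:2]-R@[0,.013], r((410,218),.0625)[:2]-R@[0,.028])
togo(.5345,-.1145,.079,14.2)
"
```

```text
knob [ 0.5353 -0.1141  0.081 ]
knobL [ 0.5228 -0.1166  0.081 ]
knobR [ 0.5476 -0.1103  0.081 ]
knobfar [ 0.5322 -0.1017  0.081 ]
ring [ 0.5349 -0.1134  0.0625]
ringfar [ 0.5281 -0.0866  0.0625]
mark [ 0.5574 -0.113   0.0625]
pin+? [ 0.5837 -0.0659  0.029 ]
endpin [ 0.5735 -0.0922  0.029 ]
seat via pins [ 0.56037252 -0.04084651] [ 0.56054278 -0.04079223]
axis from far edges [ 0.53536955 -0.11429864] [ 0.53494815 -0.11378632]
t 13.82 p [ 0.533  -0.1138  0.1574] yang 14.17 tilt [-1.3e-03  9.0e-04 -1.0e+00] q [-0.42  0.53  1.71  0.    0.91 -0.66]
now-frame units [-0.028  0.034  1.959] after-turn units [-0.028  0.034  1.959] rz -0.006 ft [ 0.44  0.53 -0.54] m [-0.005 -0.072  0.025] w 0.0845
```

Call:
jog_arm(motion=[-0.02,0.05,0.3,0,0,0,-1,0,0,0.5,0,0,0,-1,0,0,0.5,0,0,0,-1,0,0,0.4,0,0,0,-1,0,0,0.2,0,0,0,-1,0,0,0,0,0,0,-1,0,0,0,0,0,0,-1])

```text
time: 14.7
position: [0.5361, -0.1145, 0.0824]
tool_rot: [0.614, 0.789, 0.0, 0.001]
ft_force: [0.4, 0.5, -0.0]
grip_width: 0.0871
grip_force: 0.0
```

```bash
python3 -c "
from h import *
togo(.5353,-.1142,.078,14.2)"
```

```text
t 14.7 p [ 0.5361 -0.1145  0.0824] yang 14.2 tilt [ 1.e-03 -4.e-04 -1.e+00] q [-0.41  0.65  1.75  0.    0.74 -0.66]
now-frame units [ 0.012 -0.018  0.109] after-turn units [ 0.012 -0.018  0.109] rz -0.001 ft [ 0.43  0.53 -0.04] m [-0.001 -0.141 -0.011] w 0.0871
```

Call:
jog_arm(motion=[0,-0.01,0.1,0,0,0,-1,0,0,0,0,0,0,-1,0,0,0,0,0,0,0.3,0,0,0,0,0,0,0.3,0,0,0,0,0,0,0.3,0,0,0,0,0,0,0.3,0,0,0,0,0,0,1,0,0,0,0,0,0,1,0,0,0,0,0,0,1,0,0,0,0,0,0,1], grip_force=50)

```text
time: 15.95
position: [0.5355, -0.1144, 0.078]
tool_rot: [0.614, 0.789, 0.0, 0.0]
ft_force: [0.3, -0.0, -0.5]
grip_width: 0.0247
grip_force: 50.0
```

```bash
python3 -c "
from h import *
togo(.5353,-.1142,.078,14.2)"
```

```text
t 15.95 p [ 0.5355 -0.1144  0.078 ] yang 14.18 tilt [ 4.e-04  0.e+00 -1.e+00] q [-0.41  0.66  1.75  0.    0.73 -0.66]
now-frame units [ 0.006 -0.003 -0.001] after-turn units [ 0.006 -0.003 -0.001] rz -0.004 ft [ 0.31 -0.03 -0.46] m [ 0.034 -0.193  0.018] w 0.0247
```

Call:
jog_arm(motion=[0,0,0,0,0,0.5,1,0,0,0,0,0,1,1,0,0,0,0,0,1,1,0,0,0,0,0,1,1])

```text
time: 16.45
position: [0.5356, -0.1144, 0.078]
tool_rot: [0.707, 0.707, 0.0, 0.0]
ft_force: [1.9, 0.4, 0.1]
grip_width: 0.0244
grip_force: 50.0
```

```bash
python3 -c "
from h import *
togo(.5353,-.1142,.078,14.2)"
```

```text
t 16.45 p [ 0.5356 -0.1144  0.078 ] yang 0.03 tilt [ 6.e-04 -2.e-04 -1.e+00] q [-0.41  0.66  1.75  0.    0.73 -0.42]
now-frame units [ 0.005 -0.007 -0.001] after-turn units [ 0.007 -0.005 -0.001] rz -3.542 ft [1.93 0.42 0.08] m [ 0.172 -0.272  0.208] w 0.0244
```

Call:
jog_arm(motion=[0,0,0,0,0,0.5,1,0,0,0,0,0,0.5,1,0,0,0,0,0,0.5,1])

```text
time: 16.82
position: [0.5356, -0.1145, 0.078]
tool_rot: [0.743, 0.67, 0.0, 0.0]
ft_force: [2.5, 0.6, -1.7]
grip_width: 0.0246
grip_force: 50.0
```

```bash
python3 -c "
from h import *
togo(.5353,-.1142,.078,14.2)"
```

```text
t 16.82 p [ 0.5356 -0.1145  0.078 ] yang -5.93 tilt [ 7.e-04 -1.e-04 -1.e+00] q [-0.41  0.66  1.75  0.    0.73 -0.31]
now-frame units [ 0.006 -0.008 -0.001] after-turn units [ 0.008 -0.005 -0.001] rz -5.033 ft [ 2.55  0.63 -1.66] m [ 0.206 -0.413  0.17 ] w 0.0246
```

Call:
jog_arm(motion=[0,0,0,0,0,0.5,1,0,0,0,0,0,0.5,1,0,0,0,0,0,0.5,1,0,0,0,0,0,0.5,1,0,0,0,0,0,0.5,1,0,0,0,0,0,0.5,1])

```text
time: 17.58
position: [0.5357, -0.1145, 0.078]
tool_rot: [0.809, 0.588, 0.0, 0.0]
ft_force: [3.5, 2.4, -2.0]
grip_width: 0.0248
grip_force: 50.0
```

```bash
cat >m.py <<'E'
from h import *
o=robot.get_obs();R=Ro.from_quat(o["tool_rot"]).as_matrix()
print("yang",np.degrees(np.arctan2(R[1,1],R[0,1])).round(2),"mz",o["moment"].round(3),"f",o["ft_force"].round(1),o["time"])
E
python3 m.py
```

```text
yang -17.95 mz [ 0.426 -0.794  0.193] f [ 3.5  2.4 -2. ] 17.575
```

Call:
jog_arm(motion=[0,0,0,0,0,0.5,1,0,0,0,0,0,0.5,1])

```text
time: 17.82
position: [0.5356, -0.1145, 0.078]
tool_rot: [0.829, 0.56, 0.0, 0.0]
ft_force: [3.6, 2.1, -2.6]
grip_width: 0.0246
grip_force: 50.0
```

```bash
python3 m.py
```

```text
yang -21.94 mz [ 0.393 -0.846  0.19 ] f [ 3.6  2.1 -2.6] 17.825
```

Call:
jog_arm(motion=[0,0,0,0,0,0.5,1,0,0,0,0,0,0.5,1])

```text
time: 18.08
position: [0.5357, -0.1145, 0.078]
tool_rot: [0.848, 0.531, 0.0, 0.0]
ft_force: [4.4, 2.2, -3.4]
grip_width: 0.0247
grip_force: 50.0
```

```bash
python3 m.py
```

```text
yang -25.92 mz [ 0.372 -0.843  0.312] f [ 4.4  2.2 -3.4] 18.075
```

Call:
jog_arm(motion=[0,0,0,0,0,0.25,1])

```text
time: 18.2
position: [0.5357, -0.1145, 0.078]
tool_rot: [0.852, 0.523, 0.0, 0.0]
ft_force: [4.6, 2.2, -2.9]
grip_width: 0.0245
grip_force: 50.0
```

```bash
python3 m.py
```

```text
yang -26.88 mz [ 0.404 -0.821  0.331] f [ 4.6  2.2 -2.9] 18.2
```

Call:
jog_arm(motion=[0,0,0,0,0,0.25,1,0,0,0,0,0,0.15,1])

```text
time: 18.45
position: [0.5357, -0.1145, 0.078]
tool_rot: [0.859, 0.512, 0.0, 0.0]
ft_force: [4.3, 1.9, -2.8]
grip_width: 0.0247
grip_force: 50.0
```

```bash
python3 m.py
```

```text
yang -28.45 mz [ 0.43  -0.818  0.394] f [ 4.3  1.9 -2.8] 18.45
```

Call:
jog_arm(motion=[0,0,0,0,0,0.15,1,0,0,0,0,0,0,1])

```text
time: 18.7
position: [0.5357, -0.1145, 0.078]
tool_rot: [0.862, 0.507, 0.0, 0.0]
ft_force: [4.8, 1.8, -2.5]
grip_width: 0.0245
grip_force: 50.0
```

```bash
python3 m.py
```

```text
yang -29.03 mz [ 0.396 -0.847  0.379] f [ 4.8  1.8 -2.5] 18.7
```

Call:
jog_arm(motion=[0,0,0,0,0,0,0.3,0,0,0,0,0,0,0.1,0,0,0,0,0,0,0,0,0,0,0,0,0,0,0,0,-0.2,0,0,0,0,0,0,-0.6,0,0,0,-0.4,0,0,-0.8,0,0,0,-1,0,0,-0.8,0,0,0,-1,0,0,0,0,0,0,-1,0,0,0,0,0,0,-1])

```text
time: 19.95
position: [0.5347, -0.1143, 0.1738]
tool_rot: [0.862, 0.507, -0.0, -0.0]
ft_force: [-1.5, 0.4, 0.5]
grip_width: 0.0831
grip_force: 0.0
```

```bash
python3 -c "
from h import *
togo(.5353,-.1142,.078,14.2)
im=robot.camera('wrist');t=robot.camera('top')
cv2.imwrite('pics/w6.png',np.hstack([cv2.resize(im[60:280,136:376],(400,367)),cv2.resize(t[145:220,248:348],(400,367),interpolation=cv2.INTER_CUBIC)]))"
```

```text
t 19.95 p [ 0.5347 -0.1143  0.1738] yang -29.01 tilt [-7.e-04  2.e-04 -1.e+00] q [-0.41  0.5   1.69 -0.    0.95  0.09]
now-frame units [0.008 0.013 2.395] after-turn units [-2.000e-03  1.600e-02  2.395e+00] rz -10.803 ft [-1.54  0.38  0.49] m [-0.021 -0.051  0.044] w 0.0831
```

View pics/w6.png

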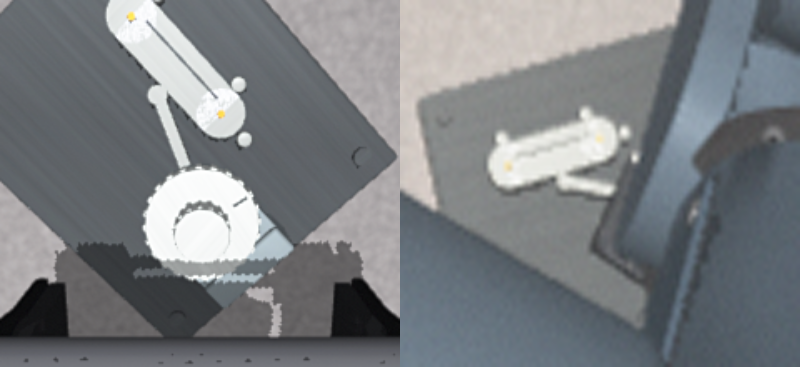

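The body rests against both side pins, the finger bears on it, and the ring mark hasn't moved. The robot is clear, so I'm handing in.

```bash
python3 -c "
from rig import robot
print(robot.hand_in())"
```

```text
the job is handed in; nothing more can be done
None
```

The long knife body lies flat on the deck against both side pins, and the spring finger holds it at about 3.5 N (estimated from wrist torque before letting go). The outer ring's mark shows no movement, the gripper is clear, and the job was handed in at about 20 s.

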